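# Flip the status flag

## Robot

A 6-joint arm with a two-finger parallel gripper is mounted at the origin on a cart in front of the work surface, level with it; the furniture and walls round the work are solid. World frame = base frame: x ahead of the robot, y to its left, z up, the work surface at z = 0. Lengths are in mm, angles in rad, forces in N, time in s.
With the tool pointing down it reaches from about 275 to 750 mm from the base axis. Payload 10.2 kg.
Tool frame: the origin (TCP) lies midway between the tips of the shut fingers; the grasp point (between the pads) lies grasp_offset behind it (grasp_offset is the distance from the TCP to the grasp point, in mm); x points along the fingers, z is the direction in which the jaws open and shut, and the axes are right-handed (so a half turn about x gives the same grasp; the last joint's range is limited). The gripper opens to 85 mm and grips with 20 to 120 N. Pads are 22 mm wide; open, the fingers measure 114 mm over their backs; the gripper's body (76 mm by 85 mm) begins 54 mm behind the grasp point. The pads swing forward as they close: fully open they stand 13 mm farther back than shut.
Start: joints at [1.064, 0.313, 1.498, -0, 1.331, -0.223], TCP at [147.016, 504.002, 231.294] pointing down, gripper open.
Joint ranges: [-2.94, 2.94], [-0.97, 2.17], [0.19, 2.56], [-1.23, 4.37], [0.02, 3.11], [-2.88, 2.88]. Speed limits (rad/s): [2.39, 2.39, 3.01, 3.14, 3.14, 3.14].

## Interface

Orientations are given as a unit quaternion [w, x, y, z].
In Python, from rig import sense, capture, calibration, finish_job, grasp_offset gives the robot as it stands.
- The arm moves only by the shell command python3 -m jog 'ROWS' [FORCE]. ROWS is JSON, a list of rows, each an object with "linear": the shift along the tool's x, y, z scaled (see below), a list of three; "rotation": the turn, a rotation vector about the tool's x, y, z scaled (see below), a list of three; "grip": the finger opening in mm, from 0 to 85.4. A call has 1 to 20 rows; each row is the pose to reach, as a shift and turn from the pose measured when the call began, along the tool's axes at that moment; what a row does not reach only later rows make up. The controller multiplies each number of a shift by 0.3 m and each number of a turn by 0.5 rad. A row lasts 1/12 s, in which the tool goes at most 41.7 mm and 7.16 degrees, less where a joint would pass 70% of its speed; a pose out of reach is approached as far as the arm can. A call with a number of a shift or a turn outside -1 to 1 is refused whole. A call with a gripper value outside its range is refused whole. The fingers move at their own pace and stop on an object; FORCE is the grip in N (left out, the last holds). Time passes only in rows, so rows that repeat a pose let the fingers close. It gives the time, the measured TCP pose, the force and the opening at its end, in the units of the state.
- sense(): the state, without advancing time (a new reading comes with each control period).
- capture(name): name is "scene" or "side" or "wrist"; returns (picture, depth): 400x640x3 uint8, red, green, blue; 400x640 float32, mm along the optical axis (not along the pixel's ray), 0 where there is no reading.
- calibration(name): a dict with "intrinsics" (3x3 intrinsics, pixels), "dist" ([k1, k2, p1, p2, k3] as OpenCV has them; the pictures are not rectified), "world_from_camera" (4x4, takes a point from camera to world coordinates). Camera axes: x right, y up, looking along -z (the intrinsics and any distortion apply to the point x, -y, -z); pixel columns grow to the right and rows downward; lengths in mm; the calibration is good to about 2 mm. A picture is of the moment at which its call begins: read the wrist's pose just before it. calibration takes no time and is no camera call; for the wrist camera it gives the pose at the moment of the call.
- finish_job(): hands the job in, once; it reports no verdict.
The state is a dict: "time_s": time; "joints": joint angles; "dq": joint speeds; "tau": joint torques, N m; "eef_pos": TCP position; "ee_rot": TCP orientation; "force": force on the tool from outside, world axes, zero at the start; "wrist_torque": the same for the moment, N m; "grip_width": opening from 0.0 (shut) to 1.0 (fully open).
Only numpy, scipy, OpenCV 4.12 (cv2) and the standard library are available. Lean on these libraries where they do the work, as an engineer would, in place of code of your own. Each camera call takes 0.05 s, during which the arm holds its last target.

## Task

The job on the round-ended status flag is finished: with the fingertips, turn that flag over its pivot from the right side to the left until it lies fully flat there, showing the face with the straight bar instead of the ring. Push it lightly, without gripping it and without lifting or shifting its stand. Leave the square-ended flag and everything else on the bench as they are.

Things in the scene. Friction and masses are not known exactly. Their poses are not given: they have to be found in the camera images.
- round_stand: Loose grey stand, 1 kg, base 84 x 104 x 14 mm; origin: centre of its underside. Its flag's pivot line runs along the stand's x axis, 75 mm up, in a yoke; its y axis points to the robot's left (yaw within 0.35 rad). Its ROUND-ended flag: aluminium, 6 mm thick, disc 64 mm across centred 58 mm from the pivot; ring on one face, bar on the other; level, it overhangs the base by 38 mm.
- round_flag (a joint): hinge of the round-ended flag, rad. 0: lies level on the stand's -y side (robot's right), ring face up; 1.57: stands straight up; 3.14: lies level on the +y side (robot's left), bar face up, against a rubber stop. Starts between 0 and 0.2. Stiff: stays where left, turns at about 0.7 N on the free end.
- round_flag_tip (a point): middle of the free end of the round-ended flag, at mid-thickness, 90 mm from the pivot line. At joint value 0 it lies on the stand's -y side, 75 mm above the bench.
- square_stand: Loose grey stand, 1 kg, base 84 x 104 x 14 mm; origin: centre of its underside. Its flag's pivot line runs along the stand's x axis, 75 mm up, in a yoke; its y axis points to the robot's left (yaw within 0.35 rad). Its SQUARE-ended flag has a 64 x 64 mm blade with the same ring and bar. Stands left or right of the other one.
- square_flag (a joint): hinge of the square-ended flag, rad. 0: lies level on the stand's -y side (robot's right), ring face up; 1.57: stands straight up; 3.14: lies level on the +y side (robot's left), bar face up, against a rubber stop. Starts between 0 and 0.2. Stiff: stays where left, turns at about 0.7 N on the free end.
- square_flag_tip (a point): middle of the free end of the square-ended flag, at mid-thickness, 90 mm from the pivot line. At joint value 0 it lies on the stand's -y side, 75 mm above the bench.
- stapler: desk stapler, 135 x 34 x 41 mm, bystander on the far part of the bench; origin: centre of its underside
- stamp: wooden hand stamp, 28 x 44 x 80 mm, standing at the near edge of the bench, bystander; origin: centre of its underside
- tape_roll: roll of packing tape, 92 x 90 x 48 mm, at the right, bystander; origin: centre of its underside
- mug: mug, 92 x 127 x 95 mm, at the left, bystander; origin: centre of its underside

How it is judged:
By the outcome, as a careful person would: the job done as asked, in the order asked, and still so for the second after the job is handed in, with the robot touching nothing.
It also fails if it takes over 42 s, if anything falls off the work surface, if the arm or the gripper's body presses on something with over 40 N, if the wrist force passes 120 N, or if a joint passes its speed limit or range.

## Working session

There is one attempt and no reset: what is moved stays moved. The work goes in short steps, Python scripts to look and compute and a shell command to move; the robot and the scene stay as the last step left them, time stands still between calls to the robot, and variables do not carry over. Pictures are saved under pics/ and viewed, and the job is handed in when it is done.

```bash
ls; mkdir -p pics
python3 - <<'E'
from rig import *
import cv2, numpy as np
s=sense();print(s, grasp_offset)
for n in("scene","side"):
    p,d=capture(n);cv2.imwrite(f"pics/{n}0.png",cv2.cvtColor(p,cv2.COLOR_RGB2BGR));np.save(f"pics/{n}0.npy",d)
    c=calibration(n);print(n,c)
E
```

```text
pics
{'time_s': 0.0, 'joints': array([ 1.06358793e+00,  3.13472283e-01,  1.49844469e+00,  1.58002099e-05,
        1.33099745e+00, -2.23401983e-01]), 'dq': array([ 0.00030828,  0.00012474,  0.00033701,  0.00011119,  0.00038098,
       -0.00101543]), 'tau': array([ 1.84128214e-03, -4.12255740e+01, -2.59744942e+01, -9.23185053e-05,
        4.16907744e-03, -3.38397939e-06]), 'eef_pos': array([146.88665583, 503.76461334, 230.72081272]), 'ee_rot': array([ 0.56525982, -0.42444507,  0.5661176 ,  0.42407379]), 'force': array([-0.1407051 ,  0.36599411, -0.00736211]), 'wrist_torque': array([-0.00067713, -0.01538194,  0.01302019]), 'grip_width': 1.0019746484024308} 18.700000000000003
scene {'intrinsics': array([[479.40968652,   0.        , 324.95164741],
       [  0.        , 479.40968652, 211.54012089],
       [  0.        ,   0.        ,   1.        ]]), 'dist': array([0.03734928, 0.        , 0.        , 0.        , 0.        ]), 'world_from_camera': array([[ 5.61929812e-01,  5.47885532e-01, -6.19722785e-01,
        -3.24251410e+02],
       [-8.27134264e-01,  3.63880208e-01, -4.28299082e-01,
        -5.68258622e+02],
       [-9.15401444e-03,  7.53267972e-01,  6.57650033e-01,
         9.79901291e+02],
       [ 0.00000000e+00,  0.00000000e+00,  0.00000000e+00,
         1.00000000e+00]])}
side {'intrinsics': array([[377.77482766,   0.        , 318.92663633],
       [  0.        , 377.77482766, 199.29757517],
       [  0.        ,   0.        ,   1.        ]]), 'dist': array([-0.06810862,  0.        ,  0.        ,  0.        ,  0.        ]), 'world_from_camera': array([[-8.64213869e-01,  3.25525993e-01, -3.83623795e-01,
         4.64292018e+01],
       [-5.03002618e-01, -5.42227383e-01,  6.73036278e-01,
         8.51173880e+02],
       [ 1.10794759e-02,  7.74611059e-01,  6.32340851e-01,
         8.73939871e+02],
       [ 0.00000000e+00,  0.00000000e+00,  0.00000000e+00,
         1.00000000e+00]])}
```

View pics/scene0.png

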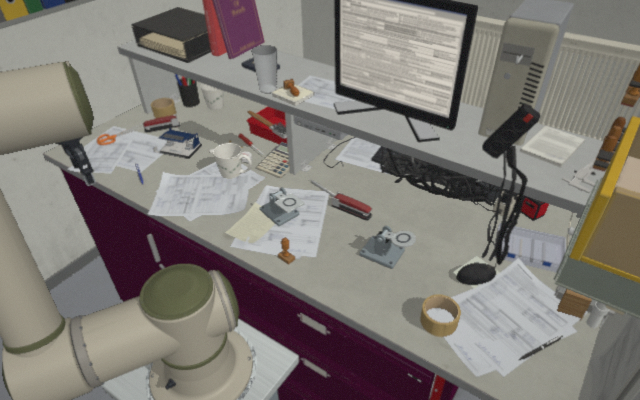

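View pics/side0.png

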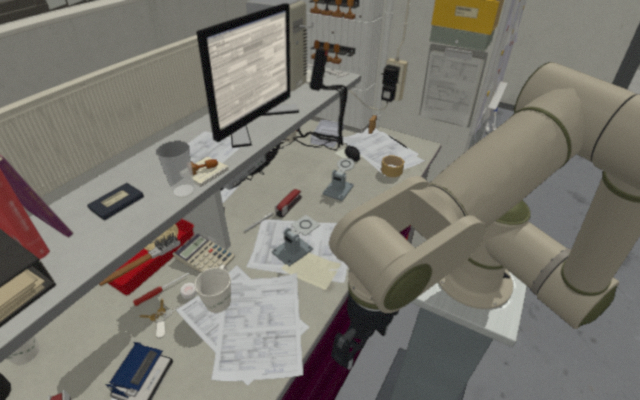

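The scene view shows two stands: the left one near (280,207) and the right one near (383,245). I'll zoom in on both.

Run:
```python
import cv2, numpy as np
a=cv2.imread("pics/scene0.png");b=cv2.imread("pics/side0.png")
f=lambda im,x,y,w=60,h=45:cv2.resize(im[y-h//2:y+h//2+1,x-w//2:x+w//2+1][:h,:w],(400,300),interpolation=cv2.INTER_CUBIC)
o=np.vstack([np.hstack([f(a,282,205),f(a,388,244)]),np.hstack([f(b,297,238),f(b,342,180)])])
cv2.imwrite("pics/z0.png",o)
```

```text
(no output)
```

View pics/z0.png

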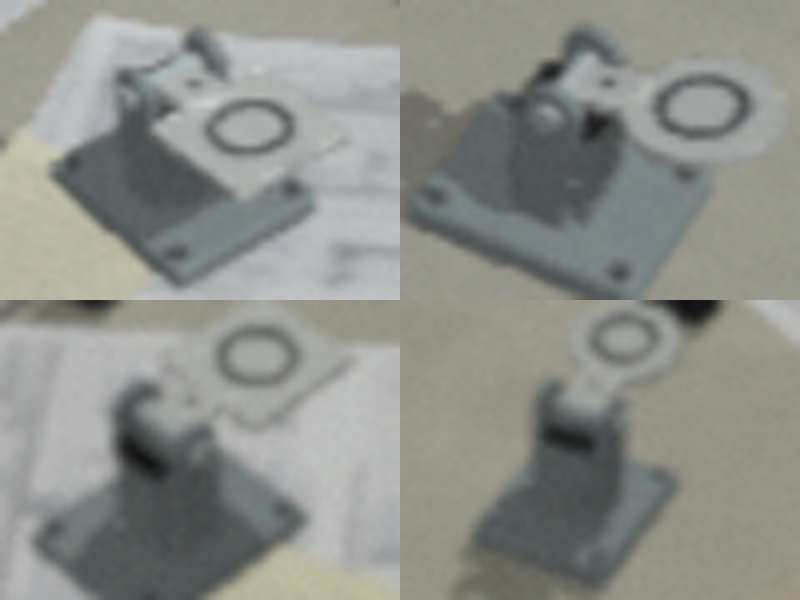

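Top-left of the zoom is the square flag. The round flag is on the right-hand stand, ring centre at scene (403,237.5) and side (345.5,163.5).

```bash
cat > h.py <<'E'
import numpy as np, cv2
from rig import *
def ray(n,uv,c=None):
    c=c or calibration(n)
    p=cv2.undistortPoints(np.array([[uv]],float),c["intrinsics"],c["dist"])[0,0]
    T=c["world_from_camera"];d=T[:3,:3]@np.array([p[0],-p[1],-1.]);return T[:3,3],d
def onz(n,uv,z,c=None):
    o,d=ray(n,uv,c);return o+d*(z-o[2])/d[2]
def tri(a,ua,b,ub):
    o,d=ray(a,ua);p,e=ray(b,ub)
    t=np.linalg.lstsq(np.c_[d,-e],p-o,rcond=None)[0]
    A=o+d*t[0];B=p+e*t[1];return (A+B)/2,np.linalg.norm(A-B)
def deppt(n,uv,dep):
    o,d=ray(n,uv);return o+d*dep
def zs(n,X,Y,k=20/3):  # zoom tile px to image
    return None
E
python3 - <<'E'
from h import *
np.set_printoptions(precision=1,suppress=True)
S=lambda X,Y:(358+(X-400)/6.6667-.4,222+Y/6.6667-.4)
D=lambda X,Y:(312+(X-400)/6.6667-.4,158+(Y-300)/6.6667-.4)
print("ring",tri("scene",S(702,105),"side",D(625,338)))
d=np.load("pics/scene0.npy");
for X,Y in[(702,105),(660,105),(750,105),(780,105)]:
    u,v=S(X,Y);print("dep",deppt("scene",(u,v),d[round(v),round(u)]))
print("corners scene z14",[onz("scene",S(*q),14) for q in[(415,203),(632,290),(712,180)]])
print("corners side z14",[onz("side",D(*q),14) for q in[(475,538),(597,580),(678,480)]])
print("knobs scene z75",[onz("scene",S(*q),75) for q in[(547,110),(590,40)]])
print("knobs side z75",[onz("side",D(*q),75) for q in[(548,395),(615,400)]])
E
```

```text
ring (array([ 544.7, -218.6,   88.5]), np.float64(0.9381652853401564))
dep [ 544.8 -218.4   87.8]
dep [ 534.3 -205.    89.1]
dep [ 548.5 -236.8   94.7]
dep [ 555.1 -246.6   94.7]
corners scene z14 [array([ 497.7, -116.9,   14. ]), array([ 504.6, -215.3,   14. ]), array([ 578.5, -213.7,   14. ])]
corners side z14 [array([ 573.3, -101.6,   14. ]), array([ 498.6, -103.8,   14. ]), array([ 500.8, -207.3,   14. ])]
knobs scene z75 [array([ 520. , -162.8,   75. ]), array([ 566.1, -157.3,   75. ])]
knobs side z75 [array([ 564.5, -165.2,   75. ]), array([ 530.6, -180.1,   75. ])]
```

```bash
cat >> h.py <<'E'
from scipy.spatial.transform import Rotation as R
def Rt():
    q=sense()["ee_rot"];return R.from_quat([q[1],q[2],q[3],q[0]])
def plan(target,Rtgt=None):
    s=sense();r=Rt();d=r.inv().apply(np.array(target)-s["eef_pos"])/300
    w=np.zeros(3) if Rtgt is None else (r.inv()*Rtgt).as_rotvec()/.5
    print("pos",s["eef_pos"].round(1),"t",round(s["time_s"],2),"lin",d.round(3),"rot",w.round(3));return d,w
def tool(tilt,yaw):
    """pointing down tilted toward stand +y; jaw z along stand -x or x (nearest)"""
    y=np.array([-np.sin(yaw),np.cos(yaw),0]);x=np.array([np.cos(yaw),np.sin(yaw),0]);dn=np.array([0,0,-1.])
    X=dn*np.cos(tilt)+y*np.sin(tilt);best=None
    for sg in(1,-1):
        Z=sg*x;Y=np.cross(Z,X);r=R.from_matrix(np.c_[X,Y,Z])
        m=(Rt().inv()*r).magnitude()
        if best is None or m<best[0]:best=(m,r)
    return best[1]
E
python3 - <<'E'
from h import *
np.set_printoptions(precision=3,suppress=True)
print(Rt().as_matrix())
for t in(0,.8):print((Rt().inv()*tool(t,.07)).as_rotvec())
# height map from scene depth
for n in("scene","side"):
    d=np.load(f"pics/{n}0.npy");c=calibration(n)
    v,u=np.nonzero(d>0);p=cv2.undistortPoints(np.c_[u,v].astype(float)[:,None],c["intrinsics"],c["dist"])[:,0]
    z=d[v,u];P=(np.c_[p[:,0],-p[:,1],-np.ones(len(u))]*z[:,None])@c["world_from_camera"][:3,:3].T+c["world_from_camera"][:3,3]
    print(n)
    for x0 in range(300,1000,50):
        print(x0,[int(P[m,2].max()) if (m:=(P[:,0]>=x0)&(P[:,0]<x0+50)&(P[:,1]>=y0)&(P[:,1]<y0+80)&(P[:,2]<900)).any() else -1 for y0 in range(-560,560,80)])
E
```

```text
[[-0.001 -0.96   0.28 ]
 [-0.001  0.28   0.96 ]
 [-1.     0.    -0.001]]
[ 1.217 -0.001  0.   ]
[ 1.148 -0.486  0.697]
scene
300 [12, 4, 5, 6, 5, 4, 4, 5, 11, 15, 6, 6, 9, 13]
350 [7, 49, 52, 5, 4, 5, 4, 77, 9, 10, 6, 9, 9, 12]
400 [6, 51, 51, 6, 4, 6, 5, 7, 7, 9, 22, 10, 10, 10]
450 [7, 50, 51, 4, 16, 17, 4, 5, 85, 89, 21, 11, 9, 9]
500 [6, 8, 7, 95, 96, 87, 4, 8, 85, 90, 14, 14, 99, 8]
550 [8, 39, 37, 96, 94, 89, 4, 5, 6, 3, 10, 85, 95, 96]
600 [9, 36, 37, 5, 4, 4, 45, 44, 6, 6, 7, 86, 98, 96]
650 [281, 286, 285, 280, 280, 280, 280, 280, 280, 293, 292, 407, 280, 283]
700 [286, 423, 431, 316, 292, 291, 281, 291, 293, 293, 316, 406, 405, 282]
750 [517, 424, 532, 314, 614, 614, 605, 589, 575, 475, 314, 405, 283, 296]
800 [332, 290, 589, 589, 408, 278, 280, 282, 281, 281, 280, 281, 291, 297]
850 [334, 291, 590, 589, 280, 40, 89, 21, 8, 281, 281, 280, 294, 292]
900 [291, 291, 589, 589, 281, 43, 59, 39, 21, 5, 281, 281, 282, 280]
950 [280, 288, 589, 589, 281, 43, 40, 35, 24, 6, 279, 281, 283, 282]
side
300 [15, 7, 3, -907, -902, -824, -725, -502, 7, 16, 5, 5, 10, 12]
350 [8, 51, 51, 6, 3, -1, -1, -1, 8, 12, 9, 9, 11, 11]
400 [8, 52, 50, 6, 6, 3, -1, -1, 7, 7, 22, 12, 10, 10]
450 [11, 48, 50, 4, 5, 12, 5, 7, 85, 91, 24, 14, 10, 10]
500 [10, 9, 6, 96, 100, 91, 5, 6, 84, 89, 16, 14, 99, 94]
550 [10, 40, 39, 96, 96, 89, 5, 5, 6, 18, 11, 13, 99, 98]
600 [7, 35, 37, 6, 6, 5, 42, 45, 6, 6, 9, 89, 98, 99]
650 [281, 288, 291, 282, 283, 282, 283, 283, 282, 294, 296, 408, 408, 283]
700 [574, 419, 433, 334, 294, 293, 282, 291, 294, 293, 318, 409, 409, 283]
750 [568, 281, 535, 339, 615, 616, 617, 617, 617, 615, 317, 407, 298, 297]
800 [563, 291, 590, 590, 282, 5, 282, 280, 542, 579, 282, 283, 298, 298]
850 [557, 290, 591, 590, 19, 33, 42, 16, 283, 283, 283, 283, 297, 297]
900 [513, 22, 591, 591, 23, -1, -1, 284, 284, 283, 284, 283, 283, 283]
950 [-1, -1, -1, 592, -1, -1, -1, 282, 281, 282, 281, 284, 284, 283]
```

```bash
python3 -m jog '[{"linear":[0,-0.1,-0.1],"rotation":[0.1,0,0],"grip":0},{"linear":[0,-0.2,-0.2],"rotation":[0.3,0,0],"grip":0},{"linear":[0,-0.3,-0.3],"rotation":[0.5,0,0],"grip":0},{"linear":[0,-0.4,-0.4],"rotation":[0.7,0,0],"grip":0},{"linear":[0,-0.5,-0.5],"rotation":[0.9,0,0],"grip":0},{"linear":[0,-0.6,-0.6],"rotation":[1,0,0],"grip":0},{"linear":[0,-0.7,-0.7],"rotation":[1,0,0],"grip":0},{"linear":[0,-0.78,-0.8],"rotation":[1,0,0],"grip":0},{"linear":[0,-0.85,-0.9],"rotation":[1,0,0],"grip":0},{"linear":[0,-0.85,-1],"rotation":[1,0,0],"grip":0},{"linear":[0,-0.85,-1],"rotation":[1,0,0],"grip":0}]'
python3 - <<'E'
from h import *
np.set_printoptions(precision=3,suppress=True)
print(sense()["joints"]);plan((480,-260,230),tool(0,-.2))
E
```

```text
time_s: 1.02
eef_pos: [307.3, 141.0, 230.8]
ee_rot: [0.653, -0.27, 0.655, 0.269]
force: [-0.4, 0.2, 0.1]
grip_width: 0.002
[ 0.081 -0.118  1.979 -0.002  1.282 -0.701]
pos [307.3 141.  230.8] t 1.02 lin [ 0.004 -1.354 -0.533] rot [ 1.964 -0.004  0.003]
```

```bash
python3 -m jog '[{"linear":[0,-0.1,-0.04],"rotation":[0.2,0,0],"grip":0},{"linear":[0,-0.22,-0.09],"rotation":[0.4,0,0],"grip":0},{"linear":[0,-0.34,-0.14],"rotation":[0.6,0,0],"grip":0},{"linear":[0,-0.46,-0.19],"rotation":[0.8,0,0],"grip":0},{"linear":[0,-0.58,-0.23],"rotation":[1,0,0],"grip":0},{"linear":[0,-0.68,-0.27],"rotation":[1,0,0],"grip":0},{"linear":[0,-0.68,-0.27],"rotation":[1,0,0],"grip":0}]'
python3 - <<'E'
from h import *
np.set_printoptions(precision=3,suppress=True)
print(sense()["joints"]);plan((470,-230,240),tool(0,-.2))
E
```

```text
time_s: 1.6
eef_pos: [395.2, -64.5, 230.7]
ee_rot: [0.7, -0.099, 0.701, 0.097]
force: [0.9, 1.5, -0.9]
grip_width: -0.0
[-0.454  0.034  1.835 -0.003  1.273 -0.731]
pos [395.2 -64.5 230.7] t 1.6 lin [-0.03  -0.599  0.089] rot [ 0.955 -0.003  0.006]
```

```bash
python3 -m jog '[{"linear":[-0.01,-0.1,0.02],"rotation":[0.2,0,0],"grip":0},{"linear":[-0.01,-0.2,0.03],"rotation":[0.4,0,0],"grip":0},{"linear":[-0.02,-0.32,0.05],"rotation":[0.6,0,0],"grip":0},{"linear":[-0.03,-0.42,0.06],"rotation":[0.8,0,0],"grip":0},{"linear":[-0.03,-0.52,0.08],"rotation":[0.95,0,0],"grip":0},{"linear":[-0.03,-0.6,0.09],"rotation":[0.95,0,0],"grip":0},{"linear":[-0.03,-0.6,0.09],"rotation":[0.95,0,0],"grip":0},{"linear":[-0.03,-0.6,0.09],"rotation":[0.95,0,0],"grip":0}]'
python3 - <<'E'
from h import *
np.set_printoptions(precision=3,suppress=True)
print(sense()["joints"],calibration("wrist"))
p,d=capture("wrist");cv2.imwrite("pics/w1.png",p[:,:,::-1]);np.save("pics/w1.npy",d)
E
```

```text
time_s: 2.27
eef_pos: [470.8, -229.8, 239.2]
ee_rot: [0.703, 0.069, 0.705, -0.07]
force: [1.0, 0.5, -0.1]
grip_width: -0.003
[-0.677  0.306  1.487 -0.003  1.35  -0.478] {'intrinsics': array([[302.304,   0.   , 321.411],
       [  0.   , 302.304, 197.615],
       [  0.   ,   0.   ,   1.   ]]), 'dist': array([-0.03,  0.  ,  0.  ,  0.  ,  0.  ]), 'world_from_camera': array([[   0.981,    0.185,    0.064,  486.958],
       [  -0.195,    0.932,    0.307, -151.634],
       [  -0.003,   -0.313,    0.95 ,  380.783],
       [   0.   ,    0.   ,    0.   ,    1.   ]])}
```

View pics/w1.png

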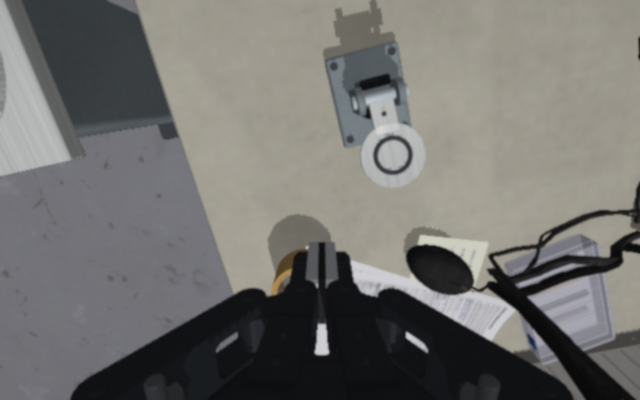

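Wrist view: base corners at (326,58), (397,42) and (345,147), pivot ends at (356,101) and (404,91), ring centre at (393,154), free end near (396,188).

Run:
```python
from h import *
np.set_printoptions(precision=1,suppress=True)
im=cv2.imread("pics/w1.png");cv2.imwrite("pics/w1z.png",cv2.resize(im[30:200,310:440],(520,600)[:1]+(680,),interpolation=cv2.INTER_CUBIC)[:600])
w="wrist"
C=[onz(w,q,14) for q in[(326,58),(397,42),(345,147)]];print("corners",C)
print(np.linalg.norm(C[0]-C[1]),np.linalg.norm(C[0]-C[2]),"ctr",(C[1]+C[2])/2)
e=C[0]-C[2];print("yaw",np.arctan2(-e[0],e[1]));e=C[1]-C[0];print(np.arctan2(e[1],e[0]))
A=onz(w,(356,101),75);B=onz(w,(404,91),75);print(A,B,(A+B)/2,np.arctan2(*(B-A)[1::-1]))
r=onz(w,(393,154),88.5);print("ring",r)
print("tip",onz(w,(396,188),93))
d=np.load("pics/w1.npy")
for u,v in[(393,154),(375,154),(410,154),(393,137),(394,180)]:print(deppt(w,(u,v),d[v,u]))
```

```text
corners [array([ 499.2, -109.7,   14. ]), array([ 579.1, -108.6,   14. ]), array([ 502.9, -211.7,   14. ])]
79.89965125532088 102.12390052897693 ctr [ 541.  -160.2   14. ]
yaw 0.03617247558080559
0.013010200109638199
[ 518.3 -159.8   75. ] [ 565.  -159.5   75. ] [ 541.6 -159.7   75. ] 0.005808659738737594
ring [ 544.3 -215.1   88.5]
tip [ 542.2 -248.5   93. ]
[ 544.4 -215.1   88.3]
[ 527.  -211.6   89.3]
[ 560.1 -217.8   90.9]
[ 546.7 -199.    87.1]
[ 541.4 -240.1   92.5]
```

View pics/w1z.png

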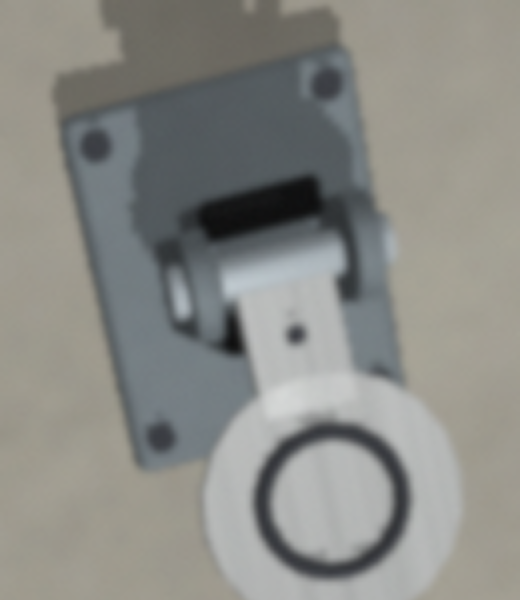

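Run:
```python
from h import *
plan((525,-310,180),tool(.45,-.2))
plan((525,-320,140),tool(.785,-.2))
```

```text
pos [ 470.6 -229.1  239.5] t 2.32 lin [ 0.198 -0.228  0.231] rot [ 0.006 -0.006  0.904]
pos [ 470.6 -229.1  239.5] t 2.32 lin [ 0.332 -0.261  0.238] rot [ 0.005 -0.007  1.574]
```

```bash
python3 -m jog '[{"linear":[0,-0.06,0.06],"rotation":[0,0,0.2],"grip":0},{"linear":[0,-0.12,0.12],"rotation":[0,0,0.4],"grip":0},{"linear":[0,-0.18,0.18],"rotation":[0,0,0.6],"grip":0},{"linear":[0,-0.23,0.23],"rotation":[0,0,0.8],"grip":0},{"linear":[0.06,-0.23,0.23],"rotation":[0,0,0.9],"grip":0},{"linear":[0.13,-0.23,0.23],"rotation":[0,0,0.9],"grip":0},{"linear":[0.2,-0.23,0.23],"rotation":[0,0,0.9],"grip":0},{"linear":[0.2,-0.23,0.23],"rotation":[0,0,0.9],"grip":0}]'
python3 - <<'E'
from h import *
print(sense()["joints"].round(2))
plan((530,-310,120),tool(.785,-.2))
plan((538,-300,45),tool(.785,-.2))
E
```

```text
time_s: 2.98
eef_pos: [523.8, -308.1, 175.9]
ee_rot: [0.698, 0.226, 0.673, 0.09]
force: [-0.2, 1.1, -0.7]
grip_width: 0.006
[-0.87  0.66  1.17  0.34  1.61 -0.71]
pos [ 523.8 -308.1  175.9] t 2.98 lin [ 0.166 -0.083  0.023] rot [-0.002 -0.019  0.666]
pos [ 523.8 -308.1  175.9] t 2.98 lin [ 0.408 -0.158  0.045] rot [-0.002 -0.019  0.666]
```

```bash
python3 -m jog '[{"linear":[0.05,-0.03,0.01],"rotation":[0,0,0.2],"grip":0},{"linear":[0.1,-0.06,0.02],"rotation":[0,0,0.4],"grip":0},{"linear":[0.16,-0.08,0.02],"rotation":[0,-0.01,0.6],"grip":0},{"linear":[0.2,-0.1,0.03],"rotation":[0,-0.02,0.67],"grip":0},{"linear":[0.26,-0.11,0.03],"rotation":[0,-0.02,0.67],"grip":0},{"linear":[0.31,-0.13,0.04],"rotation":[0,-0.02,0.67],"grip":0},{"linear":[0.36,-0.14,0.04],"rotation":[0,-0.02,0.67],"grip":0},{"linear":[0.41,-0.16,0.04],"rotation":[0,-0.02,0.67],"grip":0},{"linear":[0.41,-0.16,0.04],"rotation":[0,-0.02,0.67],"grip":0}]'
python3 - <<'E'
from h import *
print(sense()["joints"].round(2))
plan((541,-245,40),tool(.785,-.2))
for n in("wrist","scene"):
    p,d=capture(n);cv2.imwrite(f"pics/{n}2.png",p[:,:,::-1])
a=cv2.imread("pics/wrist2.png");b=cv2.imread("pics/scene2.png")[160:320,300:520]
cv2.imwrite("pics/c2.png",np.vstack([a[100:400],cv2.resize(b,(412,300))[:,:412] if 0 else np.pad(cv2.resize(b,(412,300)),((0,0),(0,228),(0,0)))]))
E
```

```text
time_s: 3.73
eef_pos: [536.3, -298.2, 42.1]
ee_rot: [0.676, 0.336, 0.623, 0.205]
force: [-0.5, -0.4, 0.4]
grip_width: 0.003
[-0.93  0.95  1.15  0.56  1.63 -0.87]
pos [ 536.3 -298.2   42.1] t 3.73 lin [ 0.13  0.12 -0.02] rot [-0.004 -0.005 -0.008]
```

View pics/c2.png

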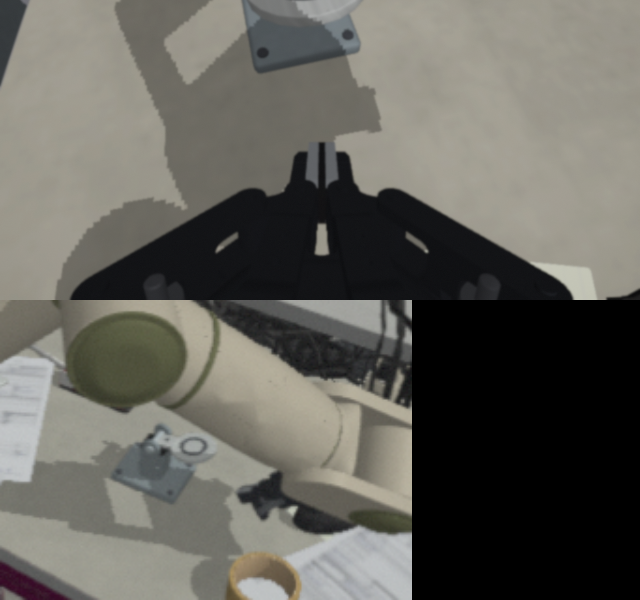

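```bash
cat >> h.py <<'E'
P=np.array([541,-160,75.]);SY=.025;H=11
def tcp_at(th,phi,r=72,s=15,gap=0,yawt=-.2):
    u=np.array([-np.cos(th),np.sin(th)]);n=np.array([-np.sin(th),-np.cos(th)])
    X=np.array([np.sin(phi),-np.cos(phi)]);p=np.array([np.cos(phi),np.sin(phi)])
    if r is None: K=90*u+(3+gap)*n+s*X
    else: K=r*u+(3+gap)*n
    T=K-H*p; ax=np.array([-np.sin(SY),np.cos(SY)])
    return np.array([P[0]+ax[0]*T[0],P[1]+ax[1]*T[0],P[2]+T[1]])
E
python3 - <<'E'
from h import *
np.set_printoptions(precision=3,suppress=True)
print(tcp_at(.18,.785,None))
for th in(10,15,20,25,30,35,40,45,50,55,60,65,70):
    t=np.radians(th);T=tcp_at(t,.785,None,s=max(0,15-max(0,th-35)*1.0));print(th,T.round(0),end=" ");plan(T)
E
```

```text
[ 543.156 -246.235   69.775]
10 [ 543. -246.   69.] pos [ 536.8 -299.6   44.7] t 3.83 lin [ 0.068  0.184 -0.015] rot [0. 0. 0.]
15 [ 543. -245.   77.] pos [ 536.8 -299.6   44.7] t 3.83 lin [ 0.054  0.206 -0.016] rot [0. 0. 0.]
20 [ 543. -243.   85.] pos [ 536.8 -299.6   44.7] t 3.83 lin [ 0.041  0.228 -0.017] rot [0. 0. 0.]
25 [ 543. -240.   92.] pos [ 536.8 -299.6   44.7] t 3.83 lin [ 0.03   0.252 -0.019] rot [0. 0. 0.]
30 [ 543. -237.   99.] pos [ 536.8 -299.6   44.7] t 3.83 lin [ 0.021  0.276 -0.022] rot [0. 0. 0.]
35 [ 543. -233.  106.] pos [ 536.8 -299.6   44.7] t 3.83 lin [ 0.014  0.302 -0.025] rot [0. 0. 0.]
40 [ 543. -232.  116.] pos [ 536.8 -299.6   44.7] t 3.83 lin [-0.007  0.327 -0.026] rot [0. 0. 0.]
45 [ 543. -230.  125.] pos [ 536.8 -299.6   44.7] t 3.83 lin [-0.026  0.353 -0.027] rot [0. 0. 0.]
50 [ 543. -228.  134.] pos [ 536.8 -299.6   44.7] t 3.83 lin [-0.042  0.38  -0.028] rot [0. 0. 0.]
55 [ 543. -222.  139.] pos [ 536.8 -299.6   44.7] t 3.83 lin [-0.04   0.405 -0.033] rot [0. 0. 0.]
60 [ 542. -215.  144.] pos [ 536.8 -299.6   44.7] t 3.83 lin [-0.035  0.431 -0.038] rot [0. 0. 0.]
65 [ 542. -209.  148.] pos [ 536.8 -299.6   44.7] t 3.83 lin [-0.029  0.455 -0.043] rot [0. 0. 0.]
70 [ 542. -201.  151.] pos [ 536.8 -299.6   44.7] t 3.83 lin [-0.02   0.479 -0.048] rot [0. 0. 0.]
```

Run:
```python
from h import *
plan((543,-270,38));plan((543,-246,45))
for th in(10,20,30,35,40,45,50,55,60,65,70):
    t=np.radians(th);T=tcp_at(t,.785,None if th<45 else 75);print(th,T.round(0),end=" ");plan(T)
```

```text
pos [ 536.8 -299.6   44.7] t 3.83 lin [0.087 0.055 0.   ] rot [0. 0. 0.]
pos [ 536.8 -299.6   44.7] t 3.83 lin [ 0.126  0.127 -0.015] rot [0. 0. 0.]
10 [ 543. -246.   69.] pos [ 536.8 -299.6   44.7] t 3.83 lin [ 0.068  0.184 -0.015] rot [0. 0. 0.]
20 [ 543. -243.   85.] pos [ 536.8 -299.6   44.7] t 3.83 lin [ 0.041  0.228 -0.017] rot [0. 0. 0.]
30 [ 543. -237.   99.] pos [ 536.8 -299.6   44.7] t 3.83 lin [ 0.021  0.276 -0.022] rot [0. 0. 0.]
35 [ 543. -233.  106.] pos [ 536.8 -299.6   44.7] t 3.83 lin [ 0.014  0.302 -0.025] rot [0. 0. 0.]
40 [ 543. -228.  112.] pos [ 536.8 -299.6   44.7] t 3.83 lin [ 0.01   0.327 -0.028] rot [0. 0. 0.]
45 [ 543. -223.  118.] pos [ 536.8 -299.6   44.7] t 3.83 lin [ 0.007  0.353 -0.032] rot [0. 0. 0.]
50 [ 542. -218.  123.] pos [ 536.8 -299.6   44.7] t 3.83 lin [ 0.007  0.375 -0.036] rot [0. 0. 0.]
55 [ 542. -213.  127.] pos [ 536.8 -299.6   44.7] t 3.83 lin [ 0.009  0.396 -0.039] rot [0. 0. 0.]
60 [ 542. -208.  131.] pos [ 536.8 -299.6   44.7] t 3.83 lin [ 0.012  0.417 -0.043] rot [0. 0. 0.]
65 [ 542. -202.  134.] pos [ 536.8 -299.6   44.7] t 3.83 lin [ 0.018  0.438 -0.048] rot [0. 0. 0.]
70 [ 542. -196.  137.] pos [ 536.8 -299.6   44.7] t 3.83 lin [ 0.025  0.458 -0.052] rot [0. 0. 0.]
```

```bash
python3 -m jog '[{"linear":[0.05,0.03,0],"rotation":[0,0,0],"grip":0},{"linear":[0.09,0.06,0],"rotation":[0,0,0],"grip":0},{"linear":[0.11,0.09,-0.01],"rotation":[0,0,0],"grip":0},{"linear":[0.126,0.127,-0.015],"rotation":[0,0,0],"grip":0},{"linear":[0.11,0.145,-0.015],"rotation":[0,0,0],"grip":0},{"linear":[0.09,0.165,-0.015],"rotation":[0,0,0],"grip":0},{"linear":[0.068,0.184,-0.015],"rotation":[0,0,0],"grip":0},{"linear":[0.06,0.195,-0.015],"rotation":[0,0,0],"grip":0},{"linear":[0.054,0.206,-0.016],"rotation":[0,0,0],"grip":0},{"linear":[0.047,0.217,-0.017],"rotation":[0,0,0],"grip":0},{"linear":[0.041,0.228,-0.017],"rotation":[0,0,0],"grip":0},{"linear":[0.035,0.24,-0.018],"rotation":[0,0,0],"grip":0},{"linear":[0.03,0.252,-0.019],"rotation":[0,0,0],"grip":0},{"linear":[0.025,0.264,-0.02],"rotation":[0,0,0],"grip":0},{"linear":[0.021,0.276,-0.022],"rotation":[0,0,0],"grip":0},{"linear":[0.021,0.276,-0.022],"rotation":[0,0,0],"grip":0}]'
python3 - <<'E'
from h import *
plan((543,-237,99))
for n in("wrist","scene","side"):
    p,d=capture(n);cv2.imwrite(f"pics/{n}3.png",p[:,:,::-1])
a=cv2.imread("pics/wrist3.png");b=cv2.imread("pics/scene3.png")[200:290,330:460];c=cv2.imread("pics/side3.png")[140:230,290:420]
cv2.imwrite("pics/c3.png",np.vstack([a[0:320],np.hstack([cv2.resize(b,(320,222)),cv2.resize(c,(320,222))])]))
E
```

```text
time_s: 5.17
eef_pos: [543.1, -236.3, 99.6]
ee_rot: [0.677, 0.335, 0.623, 0.205]
force: [0.3, -0.3, -0.7]
grip_width: -0.001
pos [ 543.1 -236.3   99.6] t 5.17 lin [-0.    -0.003  0.   ] rot [0. 0. 0.]
```

View pics/c3.png

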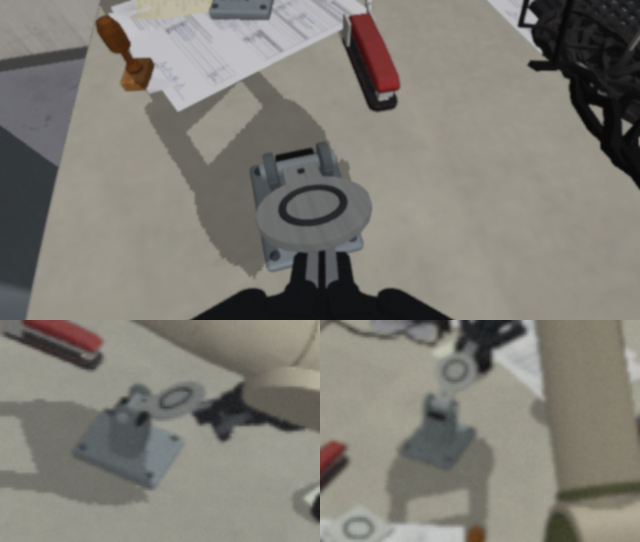

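The fingers sit under the free end, the flag is up about 30°, and the stand hasn't moved. Next I continue the arc.

Run:
```python
from h import *
for th in range(35,131,5):
    phi=.785 if th<=90 else .785-(th-90)/40*.4
    t=np.radians(th);T=tcp_at(t,phi,None if th<45 else 75-max(0,th-90)*.1);d,w=0,0
    s=sense();r=Rt();print(th,T.round(0),(r.inv().apply(T-s["eef_pos"])/300).round(3),round((phi-.785)/.5,2))
```

```text
35 [ 543. -233.  106.] [-0.007  0.025 -0.003] 0.0
40 [ 543. -228.  112.] [-0.012  0.051 -0.006] 0.0
45 [ 543. -223.  118.] [-0.014  0.077 -0.01 ] 0.0
50 [ 542. -218.  123.] [-0.014  0.098 -0.014] 0.0
55 [ 542. -213.  127.] [-0.013  0.12  -0.017] 0.0
60 [ 542. -208.  131.] [-0.009  0.141 -0.021] 0.0
65 [ 542. -202.  134.] [-0.004  0.162 -0.026] 0.0
70 [ 542. -196.  137.] [ 0.004  0.182 -0.03 ] 0.0
75 [ 542. -190.  139.] [ 0.013  0.201 -0.035] 0.0
80 [ 542. -184.  141.] [ 0.023  0.219 -0.039] 0.0
85 [ 541. -177.  142.] [ 0.036  0.237 -0.044] 0.0
90 [ 541. -171.  142.] [ 0.049  0.253 -0.049] 0.0
95 [ 541. -165.  142.] [ 0.064  0.267 -0.053] -0.1
100 [ 541. -159.  141.] [ 0.079  0.279 -0.058] -0.2
105 [ 541. -153.  140.] [ 0.096  0.29  -0.062] -0.3
110 [ 541. -147.  139.] [ 0.113  0.299 -0.067] -0.4
115 [ 541. -142.  136.] [ 0.13   0.306 -0.071] -0.5
120 [ 540. -136.  134.] [ 0.149  0.312 -0.075] -0.6
125 [ 540. -131.  131.] [ 0.167  0.316 -0.078] -0.7
130 [ 540. -127.  127.] [ 0.186  0.318 -0.082] -0.8
```

```bash
python3 -m jog '[{"linear":[-0.007,0.025,-0.003],"rotation":[0,0,0],"grip":0},{"linear":[-0.012,0.051,-0.006],"rotation":[0,0,0],"grip":0},{"linear":[-0.014,0.077,-0.01],"rotation":[0,0,0],"grip":0},{"linear":[-0.014,0.098,-0.014],"rotation":[0,0,0],"grip":0},{"linear":[-0.013,0.12,-0.017],"rotation":[0,0,0],"grip":0},{"linear":[-0.009,0.141,-0.021],"rotation":[0,0,0],"grip":0},{"linear":[-0.004,0.162,-0.026],"rotation":[0,0,0],"grip":0},{"linear":[0.004,0.182,-0.03],"rotation":[0,0,0],"grip":0},{"linear":[0.013,0.201,-0.035],"rotation":[0,0,0],"grip":0},{"linear":[0.023,0.219,-0.039],"rotation":[0,0,0],"grip":0},{"linear":[0.036,0.237,-0.044],"rotation":[0,0,0],"grip":0},{"linear":[0.049,0.253,-0.049],"rotation":[0,0,0],"grip":0},{"linear":[0.064,0.267,-0.053],"rotation":[0,0,-0.1],"grip":0},{"linear":[0.079,0.279,-0.058],"rotation":[0,0,-0.2],"grip":0},{"linear":[0.096,0.29,-0.062],"rotation":[0,0,-0.3],"grip":0},{"linear":[0.113,0.299,-0.067],"rotation":[0,0,-0.4],"grip":0},{"linear":[0.113,0.299,-0.067],"rotation":[0,0,-0.4],"grip":0}]'
python3 - <<'E'
from h import *
for n in("wrist","scene","side"):
    p,d=capture(n);cv2.imwrite(f"pics/{n}4.png",p[:,:,::-1])
a=cv2.imread("pics/wrist4.png");b=cv2.imread("pics/scene4.png")[200:290,330:460];c=cv2.imread("pics/side4.png")[140:230,290:420]
cv2.imwrite("pics/c4.png",np.vstack([a[0:320],np.hstack([cv2.resize(b,(320,222)),cv2.resize(c,(320,222))])]))
s=sense();r=Rt();print(s["eef_pos"],r.as_matrix()[:,0])
phi0=np.arcsin(r.as_matrix()[:2,0]@[np.sin(.2),np.cos(.2)]);print(phi0)
for th in range(115,181,5):
    phi=max(.585-(th-110)/40*.4,.05)
    t=np.radians(th);T=tcp_at(t,phi,73-(th-110)*.16)
    print(th,T.round(0),(r.inv().apply(T-s["eef_pos"])/300).round(3),round((phi-phi0)/.5,2))
E
```

```text
time_s: 6.73
eef_pos: [540.8, -144.9, 139.2]
ee_rot: [0.694, 0.27, 0.653, 0.136]
force: [0.7, -0.3, 0.4]
grip_width: 0.0
[ 540.53345899 -146.90164253  138.3838767 ] [ 0.11030417  0.54435912 -0.83156848]
0.58887063863922
115 [ 541. -142.  136.] [ 0.016  0.01  -0.003] -0.11
120 [ 540. -137.  133.] [ 0.033  0.018 -0.007] -0.21
125 [ 540. -132.  130.] [ 0.051  0.025 -0.011] -0.31
130 [ 540. -128.  126.] [ 0.068  0.03  -0.014] -0.41
135 [ 540. -124.  122.] [ 0.086  0.033 -0.017] -0.51
140 [ 540. -120.  118.] [ 0.105  0.034 -0.019] -0.61
145 [ 540. -117.  114.] [ 0.122  0.034 -0.022] -0.71
150 [ 540. -115.  109.] [ 0.14   0.033 -0.024] -0.81
155 [ 540. -113.  104.] [ 0.157  0.029 -0.025] -0.91
160 [ 540. -111.   99.] [ 0.174  0.025 -0.026] -1.01
165 [ 540. -110.   94.] [ 0.19   0.018 -0.027] -1.08
170 [ 540. -109.   88.] [ 0.207  0.01  -0.028] -1.08
175 [ 540. -109.   83.] [ 0.222  0.    -0.028] -1.08
180 [ 540. -109.   77.] [ 0.237 -0.011 -0.028] -1.08
```

View pics/c4.png

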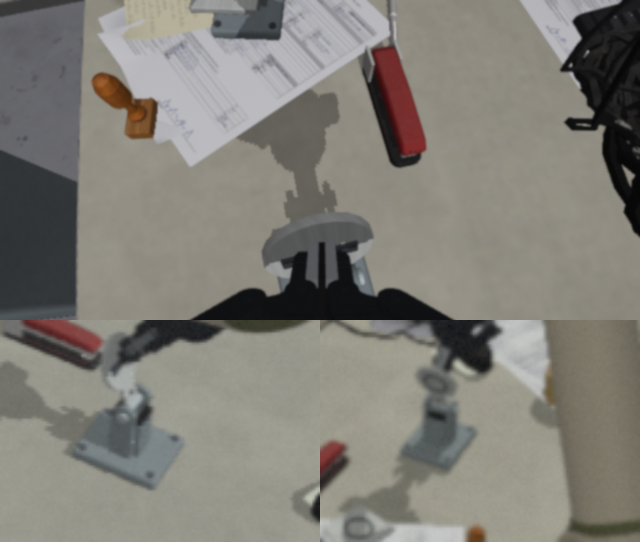

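The flag is past vertical, at about 110°, and the stand is in place. Next I push it down on the left.

```bash
python3 -m jog '[{"linear":[0.016,0.01,-0.003],"rotation":[0,0,-0.11],"grip":0},{"linear":[0.033,0.018,-0.007],"rotation":[0,0,-0.21],"grip":0},{"linear":[0.051,0.025,-0.011],"rotation":[0,0,-0.31],"grip":0},{"linear":[0.068,0.03,-0.014],"rotation":[0,0,-0.41],"grip":0},{"linear":[0.086,0.033,-0.017],"rotation":[0,0,-0.51],"grip":0},{"linear":[0.105,0.034,-0.019],"rotation":[0,0,-0.61],"grip":0},{"linear":[0.122,0.034,-0.022],"rotation":[0,0,-0.71],"grip":0},{"linear":[0.14,0.033,-0.024],"rotation":[0,0,-0.81],"grip":0},{"linear":[0.157,0.029,-0.025],"rotation":[0,0,-0.91],"grip":0},{"linear":[0.174,0.025,-0.026],"rotation":[0,0,-1],"grip":0},{"linear":[0.19,0.018,-0.027],"rotation":[0,0,-1],"grip":0},{"linear":[0.207,0.01,-0.028],"rotation":[0,0,-1],"grip":0},{"linear":[0.207,0.01,-0.028],"rotation":[0,0,-1],"grip":0}]'
python3 - <<'E'
from h import *
for n in("wrist","scene","side"):
    p,d=capture(n);cv2.imwrite(f"pics/{n}5.png",p[:,:,::-1])
a=cv2.imread("pics/wrist5.png");b=cv2.imread("pics/scene5.png")[200:290,330:460];c=cv2.imread("pics/side5.png")[140:230,290:420]
cv2.imwrite("pics/c5.png",np.vstack([a[0:320],np.hstack([cv2.resize(b,(320,222)),cv2.resize(c,(320,222))])]))
s=sense();r=Rt();print(s["eef_pos"],s["force"],r.as_matrix()[:,0])
for z in(83,80,77,75):plan((540,-110,z))
E
```

```text
time_s: 7.97
eef_pos: [539.0, -109.1, 87.0]
ee_rot: [0.705, 0.103, 0.701, -0.039]
force: [0.2, -1.1, -0.8]
grip_width: -0.001
[ 539.61817742 -109.59938726   88.3422831 ] [ 0.31754712 -0.12239521 -0.46354742] [ 0.01737161  0.08785898 -0.99598144]
pos [ 539.6 -109.6   88.3] t 8.12 lin [ 0.018 -0.003  0.002] rot [0. 0. 0.]
pos [ 539.6 -109.6   88.3] t 8.12 lin [ 0.028 -0.004  0.002] rot [0. 0. 0.]
pos [ 539.6 -109.6   88.3] t 8.12 lin [ 0.038 -0.004  0.002] rot [0. 0. 0.]
pos [ 539.6 -109.6   88.3] t 8.12 lin [ 0.044 -0.005  0.002] rot [0. 0. 0.]
```

View pics/c5.png

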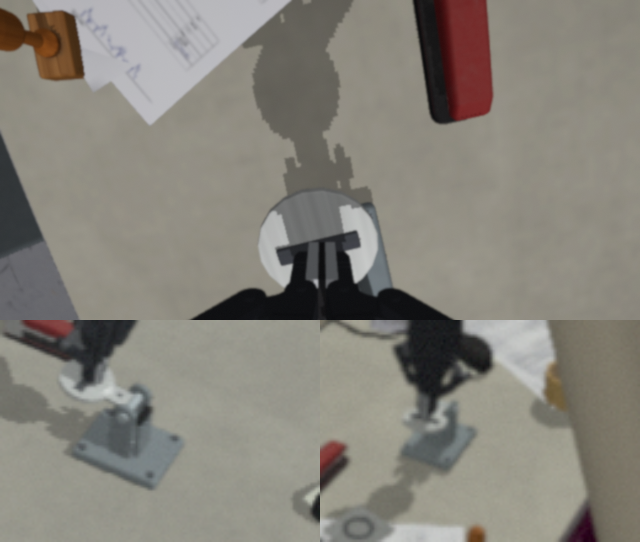

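```bash
python3 -m jog '[{"linear":[0.008,-0.001,0.001],"rotation":[0,0,0],"grip":0},{"linear":[0.014,-0.002,0.002],"rotation":[0,0,0],"grip":0},{"linear":[0.02,-0.003,0.002],"rotation":[0,0,0],"grip":0},{"linear":[0.026,-0.004,0.002],"rotation":[0,0,0],"grip":0},{"linear":[0.03,-0.004,0.002],"rotation":[0,0,0],"grip":0},{"linear":[0.03,-0.004,0.002],"rotation":[0,0,0],"grip":0}]'
python3 -m jog '[{"linear":[0.003,0,0],"rotation":[0,0,0],"grip":0},{"linear":[0.006,0,0],"rotation":[0,0,0],"grip":0},{"linear":[0.006,0,0],"rotation":[0,0,0],"grip":0}]'
```

```text
time_s: 8.62
eef_pos: [540.0, -110.1, 79.0]
ee_rot: [0.706, 0.103, 0.7, -0.039]
force: [0.1, 0.1, 0.0]
grip_width: 0.001
time_s: 8.87
eef_pos: [540.3, -110.1, 78.3]
ee_rot: [0.706, 0.102, 0.7, -0.039]
force: [-4.1, 0.8, 10.0]
grip_width: 0.003
```

Force rose to 10 N at z ≈ 78 mm, which is where the top face should be when flat on the stop. I'll retreat upward and check.

```bash
python3 -m jog '[{"linear":[-0.005,0,0],"rotation":[0,0,0],"grip":0},{"linear":[-0.03,0,0],"rotation":[0,0,0],"grip":0},{"linear":[-0.1,0,0],"rotation":[0,0,0],"grip":0},{"linear":[-0.2,0,0],"rotation":[0,0,0],"grip":0},{"linear":[-0.3,0,0],"rotation":[0,0,0],"grip":0},{"linear":[-0.4,-0.1,0],"rotation":[0,0,0],"grip":0},{"linear":[-0.45,-0.2,0],"rotation":[0,0,0],"grip":0},{"linear":[-0.45,-0.3,0],"rotation":[0,0,0],"grip":0},{"linear":[-0.45,-0.3,0],"rotation":[0,0,0],"grip":0},{"linear":[-0.45,-0.3,0],"rotation":[0,0,0],"grip":0}]'
python3 - <<'E'
from h import *
np.set_printoptions(precision=1,suppress=True)
D={}
for n in("wrist","scene","side"):
    p,d=capture(n);cv2.imwrite(f"pics/{n}6.png",p[:,:,::-1]);np.save(f"pics/{n}6.npy",d)
a=cv2.imread("pics/wrist6.png");b=cv2.imread("pics/scene6.png")[200:290,330:460];c=cv2.imread("pics/side6.png")[140:230,290:420]
cv2.imwrite("pics/c6.png",np.vstack([a[0:340],np.hstack([cv2.resize(b,(320,222)),cv2.resize(c,(320,222))])]))
c=calibration("wrist");d=np.load("pics/wrist6.npy")
v,u=np.nonzero(d>0);p=cv2.undistortPoints(np.c_[u,v].astype(float)[:,None],c["intrinsics"],c["dist"])[:,0]
Q=(np.c_[p[:,0],-p[:,1],-np.ones(len(u))]*d[v,u][:,None])@c["world_from_camera"][:3,:3].T+c["world_from_camera"][:3,3]
m=(np.hypot(Q[:,0]-540,Q[:,1]+102)<26)&(Q[:,2]>50)&(Q[:,2]<130);q=Q[m];print(m.sum())
k=np.linalg.lstsq(np.c_[q[:,:2]-[540,-102],np.ones(len(q))],q[:,2],rcond=None)[0];print("slope x,y,z at disc",k.round(3))
m=(np.hypot(Q[:,0]-541,Q[:,1]+102)<60)&(Q[:,2]>65)&(Q[:,2]<110)&(Q[:,1]>-130);print("ext",Q[m].min(0),Q[m].max(0))
E
```

```text
time_s: 9.7
eef_pos: [519.5, -210.6, 204.7]
ee_rot: [0.706, 0.103, 0.7, -0.04]
force: [0.2, 1.4, 0.0]
grip_width: 0.005
2992
slope x,y,z at disc [-0.   0.  77.5]
ext [ 506.7 -130.    72.5] [570.2 -68.7  81.2]
```

View pics/c6.png

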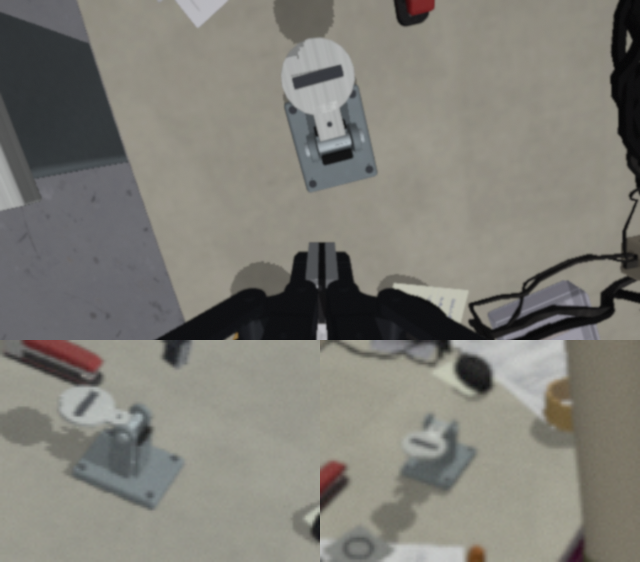

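The flag is flat: fitted slope is 0.000 in both axes, top at 77.5 mm, bar up. Before handing in I'll check that nothing else moved.

Run:
```python
from h import *
a=cv2.imread("pics/scene0.png");b=cv2.imread("pics/scene6.png")
f=lambda im:cv2.resize(im[175:345,220:520],(600,340))
d=cv2.absdiff(f(a),f(b));
cv2.imwrite("pics/d.png",np.vstack([f(b)[:300],np.clip(d[:300].astype(int)*2,0,255).astype(np.uint8)]))
# base front edge / lower corner shift
g=[cv2.cvtColor(x,cv2.COLOR_BGR2GRAY)[244:272,355:400].astype(np.float32) for x in(a,b)]
print(cv2.phaseCorrelate(*g,cv2.createHanningWindow((45,28),cv2.CV_32F)))
```

```text
((0.5660380553057358, -0.0770292806610211), 0.9385861198990433)
```

View pics/d.png

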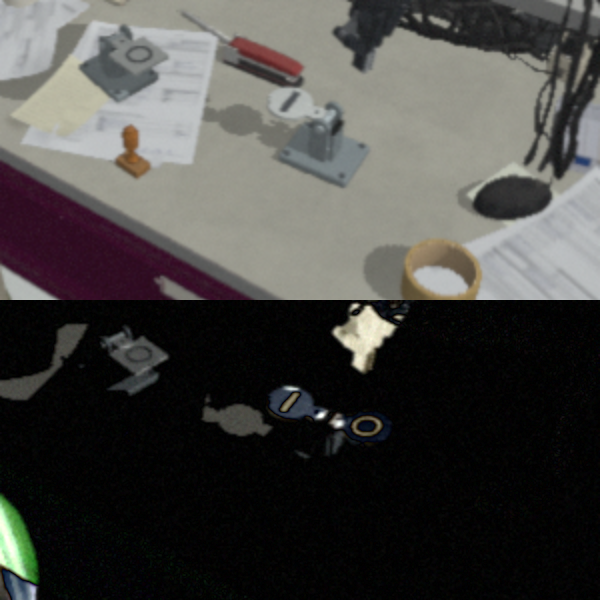

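```bash
python3 -c "
from rig import *
print(finish_job(), sense()['time_s'])"
```

```text
the job is handed in; nothing more can be done
the job is handed in; nothing more can be done
```

The round-ended flag now lies flat on the left with the bar face up, and the job is handed in. It used about 10 s of the 42 s.

I shut the fingers, brought them under the flag's free end from the right, and pushed it over its pivot without gripping. I then pressed it down onto the rubber stop and backed the arm away. The reading at the end of the press was about 11 N (10 N upward, 4 N sideways), at a height of 78 mm. That was the highest force I saw, though readings come only at the end of each move.

**Flag:** the wrist camera's depth shows the disc level, with zero slope in both directions and its top at 77.5 mm (78 mm expected). The pictures show the bar face up.

**Stand:** in the before-and-after difference picture the base edges cancel out, so I see no shift. A separate image-shift measure gave 0.6 px; I put that down to the changed shadows and flag in that patch, but did not check it further.

**Other things:** the square-ended flag changed only in brightness, because the arm's shadow had moved off it. The stamp and tape roll are unchanged. That picture did not cover the mug, or not clearly the stapler; the arm stayed clear of the places where I saw objects. Neither check disagreed apart from the 0.6 px figure.

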